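Time the belt pulley and lock it with its pin

ROBOT

A 7-joint arm with a two-finger parallel gripper is mounted at the origin on a cart in front of the work surface, level with it; the furniture and walls round the work are solid. World frame = base frame: x ahead of the robot, y to its left, z up, the work surface at z = 0. Lengths are in m, angles in rad, forces in N, time in s.
With the tool pointing down it reaches from about 0.375 to 0.925 m from the base axis. Payload 3.1 kg.
Tool frame: the origin (TCP) lies between the finger pads; the fingertips stand 19 mm ahead of it and the grasp point (between the pads) is the TCP; z points along the fingers, y is the direction in which the jaws open and shut (so a half turn about z gives the same grasp; the last joint's range is limited). The gripper opens to 85 mm and grips with 20 to 120 N. Pads are 22 mm wide; open, the fingers measure 114 mm over their backs; the gripper's body (76 mm by 85 mm) begins 54 mm behind the grasp point. The pads swing forward as they close: fully open they stand 13 mm farther back than shut.
Start: joints at [-1.25, 0.383, 0.044, 1.598, -0.018, 1.161, -0.05], TCP at [0.264, 0.594, 0.25] pointing down, gripper open.
Joint ranges: [-2.61, 2.61], [-0.41, 2.15], [-1.48, 1.57], [0, 2.5], [-1.57, 4.71], [0.05, 1.97], [-2.85, 2.85]. Speed limits (rad/s): [2.79, 2.79, 3.14, 3.14, 3.14, 3.14, 3.14].

INTERFACE

Orientations are given as a unit quaternion [x, y, z, w].
In Python, from bench import move_ptp, movel, move_j, move_gripper, pause, inverse_kinematics, read_camera, camera_params, MotionError, sign_off, look_for, tip_of, read_time_s, read_qpos, read_joint_vel, read_effort, read_eef_pos, read_tcp_rot, read_ft_force, read_ft_torque, read_finger_gap gives the robot as it stands. Calls block until the motion is done:
- move_ptp(position, orientation): joint-space move of the TCP to a pose.
- movel(position, orientation=None, speed=0.15): straight line of the TCP; orientation=None keeps the orientation; speed is the mean speed in m/s.
- move_j(angles): joint-space move.
- move_gripper(opening, effort=None): finger opening in m; effort is the grip in N (None keeps the last); returns when the fingers have stopped.
- pause(seconds).
- inverse_kinematics(position, orientation): joint angles nearest the present ones, or None.
- read_camera(name): name is "side" or "top"; returns the picture (420x560x3 uint8, red, green, blue); there is no depth.
- camera_params(name): a dict with "K" (3x3 intrinsics, pixels), "camera_from_world" (4x4, takes a point from world to camera coordinates). Camera axes: x right, y down, z forward; pixel columns grow to the right and rows downward; lengths in m; the calibration is good to about 2 mm. A picture is of the moment at which its call begins. camera_params takes no time and is no camera call.
A pose or a line that the arm cannot do raises MotionError and nothing moves.
- sign_off(): hands the job in, once; it reports no verdict.
Trained networks look in the newest picture that a camera, given by its name, has taken for a name from the list of things; names that differ only in an ending like _2 or _b are one class to them, and where a whole thing is asked for, a point or a joint stands for the part that bears it (a point fixed in the world has none). Each returns a list of dicts, best first, with "confidence" (0 to 1); they miss things now and then, are a little off and sometimes report something else, mostly with a low value. They report only what shows in the picture. A call takes as long as a camera call.
- look_for(camera, name): "at" ([column, row] in pixels, amid what is visible of it).
- tip_of(camera, name): "at" ([column, row] in pixels: a listed point, or the origin of a listed thing).
Readings, each from a call of its own:
- read_time_s(): time.
- read_qpos(): joint angles.
- read_joint_vel(): joint speeds.
- read_effort(): joint torques, N m.
- read_eef_pos(): TCP position.
- read_tcp_rot(): TCP orientation.
- read_ft_force(): force on the tool from outside, world axes, zero at the start.
- read_ft_torque(): the same for the moment, N m.
- read_finger_gap(): finger opening in m.
Only numpy, scipy, OpenCV 4.12 (cv2) and the standard library are available. Lean on these libraries where they do the work, as an engineer would, in place of code of your own. Each camera call takes 0.05 s, during which the arm holds its last target.

TASK

Turn the belt pulley until the white mark on its rim faces the red pointer. Then lower the orange-headed locking pin from the tool block into the guide bush over the pulley and ease the pulley a few degrees to and fro until the pin drops fully home. Never force the pulley against the pin or press the pin hard on the pulley, and leave the other things where they are.

Things in the scene. Friction and masses are not known exactly. Their poses are not given: they have to be found in the camera images.
- gear_head: Low dark round gear head bolted to the bench, 156 mm across, 30 mm high. Origin: on the bench, on the vertical axis of the pulley; its x points from there to the steel bracket over the pulley, z up. Seen from above, counter-clockwise from x, the pointer is at 70 degrees and the sector from 110 to 300 degrees is clear for gripping the rim.
- pulley: Blacked ribbed belt pulley lying flat on the gear head, turns both ways about its vertical axis and stays where left (drag 0.3 N m, about 5 N at the rim). Origin on the axis, 34 mm above the bench. Rim: upright wall, outer radius 70, inner 60 mm, top 72 mm above the bench; pinch it from above, one finger inside. Inside: flat web, top at 48 mm, and hub, radius 20 mm, up to 68 mm.
- mark (a point): Outer end of the white line across the rim's top, 70 mm from the axis, 72 mm up; starts 30 to 80 degrees counter-clockwise of the pointer. The web has three equal 11.2 mm through holes, 120 degrees apart, 44 mm from the axis; with the mark at the pointer one lies under the guide bush, but only to within 5 degrees either way: the mark was scribed by hand.
- pointer_tip (a point): Tip of the fixed red pointer just outside the rim, 72 mm from the axis and 73.5 mm above the bench, on an upright strip 97 mm from the axis, 76 mm high. The mark faces it when both lie in the same direction from the axis.
- bush_mouth (a point): Centre of the top of the guide bush, a 22 mm square steel block with a vertical 11 mm bore right through, 44 mm from the axis along the gear head's x. Top 92 mm above the bench, lower end 52 mm (4 mm above the web). Its bracket's arm (22 mm wide, top 90 mm) runs outward over the rim to a post (30 mm wide) 80 to 98 mm from the axis.
- tool_block: Beech tool block, fixed, 56 x 130 x 46 mm; origin under its centre, long side along y. The locking pin stands in a loose 12 mm hole, 40 mm deep, 30 mm from the centre towards +y. Two steel punches stand 20 and 45 mm towards -y and rise 30 mm above the block. Between block and gear head a vice, 178 mm high, starts at x = 0.51 m, with things hung above and behind it: pass on its near side.
- pin_head (a point): Centre of the orange head (20 mm across, 24 mm high) of the loose steel locking pin, 60 g. Shank below: 10 mm thick, 54 mm long, foot chamfered 1 mm. In the block its underside is 60 mm above the bench. In the bush it slides by its weight: foot on the web, the head is 10 mm above the bush; over a hole passing slowly (rim 10 mm/s) it drops home, head on the bush, and blocks the pulley.
- pin_foot (a point): Centre of the lower end of the locking pin's shank, 66 mm below the centre of its head.
- pliers: Red-handled pliers lying on the bench, a bystander, 145 x 59 x 14 mm, origin under the middle.
- screwdriver_amber: Screwdriver with amber handle, a bystander, 208 x 26 x 27 mm, origin under the middle.
- red_tin_tray: Small rusty red tin tray, a bystander, 60 x 90 x 20 mm, origin under the middle.
- cylinder_2: Brass lock cylinder lying flat, a bystander, 33 x 63 x 17 mm, origin under the middle.
- padlock_lam_b: Laminated padlock lying flat, a bystander, 67 x 44 x 17 mm, origin under the middle.
- door_knob: Nickel door knob standing on its rose, a bystander, 54 mm across, 58 mm high, origin under the middle.

How it is judged:
On the way, in this order (a step that is already met when the one before it is completed fails the run):
1. the white mark faces the red pointer (within 5 mm along the rim) while the pin is still out of the bush (horizontal distance between mark and pointer_tip below 0.0055 m and horizontal distance between pin_foot and bush_mouth above 0.03 m), for 0.2 s.
2. the pin's shank is in the guide bush, at least 10 mm deep (horizontal distance between pin_foot and bush_mouth below 0.003 m and z of pin_foot in the frame of bush_mouth below -0.01 m), for 0.2 s.
At the end, for the whole second after the job is handed in: The locking pin is fully home in the hole that belongs to the mark: its head seated on the bush within 2 mm, upright within 0.08 rad and its foot within 3 mm of the bush axis; the mark is within 12 mm of the pointer's tip; the pulley is at rest (z of pin_foot in the frame of bush_mouth below -0.052 m and horizontal distance between pin_foot and bush_mouth below 0.003 m and angle between pin_head's own z axis and vertical below 0.08 rad and horizontal distance between mark and pointer_tip below 0.012 m and linear speed of pulley below 0.02 m/s and angular speed of pulley below 0.05 rad/s); the robot touches nothing.
It fails at once if pin and pulley pressed on each other with more than 20 N (contact force between lock_pin and pulley above 20 N).
It fails at once if a bystander moved by more than 25 mm (distance of any of pliers, screwdriver_amber, door_knob, red_tin_tray, cylinder_2, padlock_lam_b from where it was at the start of the episode above 0.025 m).
It also fails if it takes over 72 s, if anything falls off the work surface, if the arm or the gripper's body presses on something with over 40 N, if the wrist force passes 120 N, or if a joint passes its speed limit or range.

## Working session

There is one attempt and no reset: what is moved stays moved. The work goes in short steps, each a Python script; the robot and the scene stay as the last script left them, time stands still between calls to the robot, and variables do not carry over. Pictures are saved under pics/ and viewed, and the job is handed in when it is done.

```bash
ls; mkdir -p pics; python3 - <<'E'
from bench import *
import cv2,numpy as np
for c in("side","top"):
    im=read_camera(c); cv2.imwrite(f"pics/{c}0.png",im[:,:,::-1])
    p=camera_params(c); print(c,np.round(p["K"],1).tolist(),np.round(p["camera_from_world"],4).tolist())
    for n in("gear_head","mark","pointer_tip","bush_mouth","tool_block","pin_head"):
        r=tip_of(c,n); print(n,[(np.round(d["at"],1).tolist(),round(d["confidence"],2)) for d in r[:3]])
print(read_time_s(),read_tcp_rot(),read_eef_pos())
E
```

```text
pics
side [[432.2, 0.0, 276.2], [0.0, 432.2, 207.3], [0.0, 0.0, 1.0]] [[0.8484, -0.5291, 0.0129, -0.4111], [-0.3123, -0.5202, -0.7949, 0.2282], [0.4273, 0.6704, -0.6066, 1.058], [0.0, 0.0, 0.0, 1.0]]
gear_head [([326.0, 283.0], 0.57)]
mark [([302.9, 254.2], 0.68)]
pointer_tip [([328.0, 242.7], 0.59), ([238.9, 195.5], 0.36)]
bush_mouth [([347.9, 256.3], 0.86)]
tool_block [([238.7, 198.4], 0.66)]
pin_head [([305.2, 252.6], 0.52), ([230.7, 177.3], 0.42)]
top [[380.2, 0.0, 280.5], [0.0, 380.2, 203.9], [0.0, 0.0, 1.0]] [[0.0142, -0.9999, -0.0012, -0.0311], [-0.9975, -0.0141, -0.0698, 0.4663], [0.0697, 0.0022, -0.9976, 0.9488], [0.0, 0.0, 0.0, 1.0]]
gear_head []
mark [([340.1, 203.6], 0.89)]
pointer_tip [([342.5, 181.1], 0.98)]
bush_mouth [([376.2, 176.9], 0.91), ([364.0, 190.9], 0.63)]
tool_block []
pin_head [([169.1, 201.0], 0.55)]
0.7 [ 2.07861505e-01  9.78158265e-01  6.42403151e-05 -1.54404377e-05] [0.26432467 0.59387269 0.25033672]
```

View pics/side0.png

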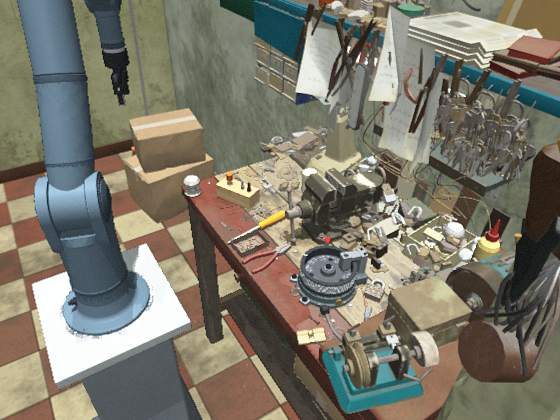

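View pics/top0.png

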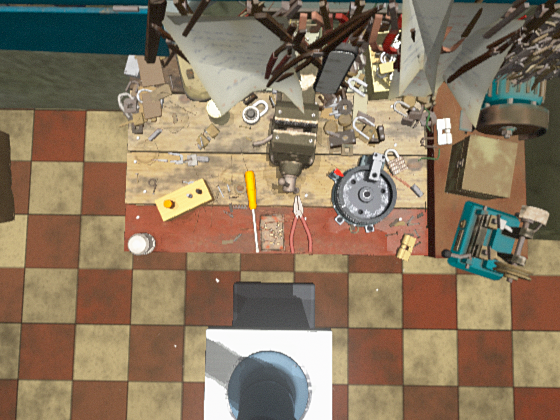

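```bash
python3 - <<'E'
import cv2
a=cv2.imread("pics/top0.png"); 
c=a[120:280,290:450]; cv2.imwrite("pics/top_pul.png",cv2.resize(c,None,fx=3.7,fy=3.7,interpolation=3))
c=a[140:270,100:260]; cv2.imwrite("pics/top_blk.png",cv2.resize(c,None,fx=4,fy=4,interpolation=3))
a=cv2.imread("pics/side0.png")
c=a[150:330,190:420]; cv2.imwrite("pics/side_z.png",cv2.resize(c,None,fx=3.3,fy=3.3,interpolation=3))
E
```

```text
(no output)
```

View pics/top_pul.png

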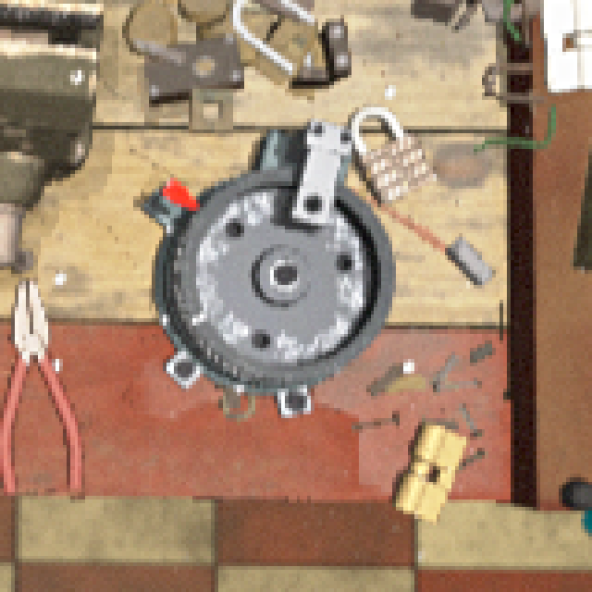

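View pics/top_blk.png

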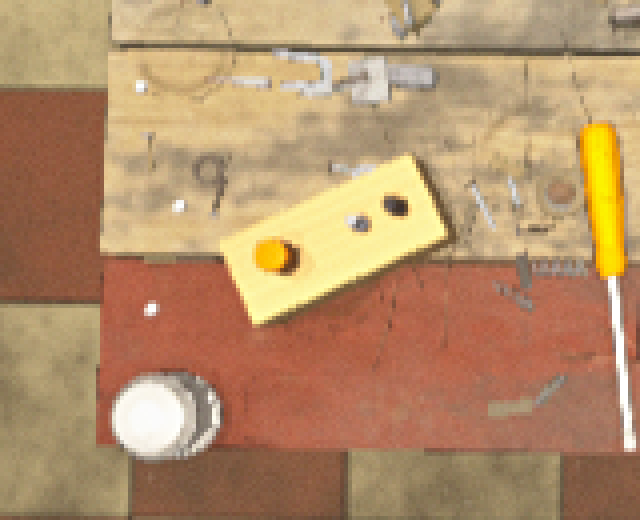

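View pics/side_z.png

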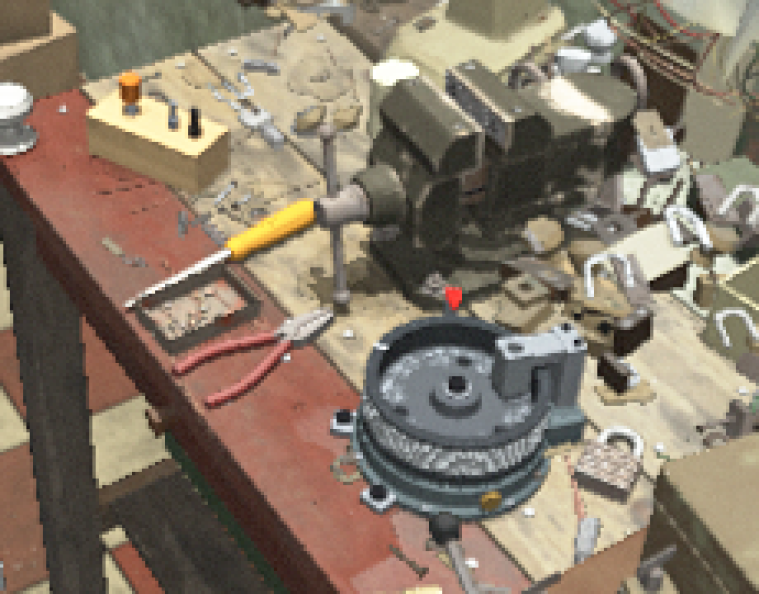

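```bash
python3 - <<'E'
import cv2
a=cv2.imread("pics/top0.png"); 
c=a[155:235,320:410]; cv2.imwrite("pics/t_p2.png",cv2.resize(c,None,fx=7,fy=7,interpolation=0))
a=cv2.imread("pics/side0.png")
c=a[225:315,285:380]; cv2.imwrite("pics/s_p2.png",cv2.resize(c,None,fx=6.5,fy=6.5,interpolation=0))
c=a[160:230,200:280]; cv2.imwrite("pics/s_b2.png",cv2.resize(c,None,fx=7,fy=7,interpolation=0))
E
```

```text
(no output)
```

View pics/t_p2.png

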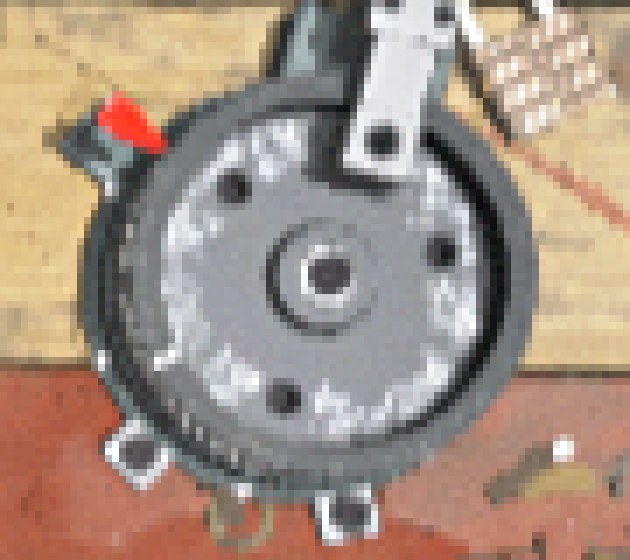

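View pics/s_p2.png

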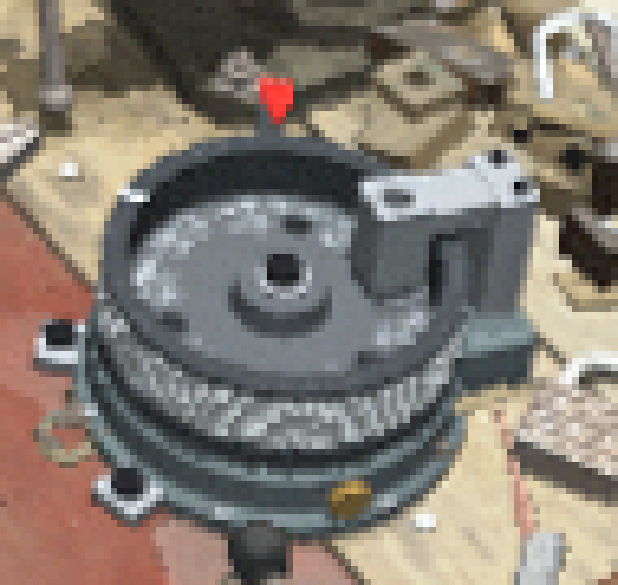

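View pics/s_b2.png

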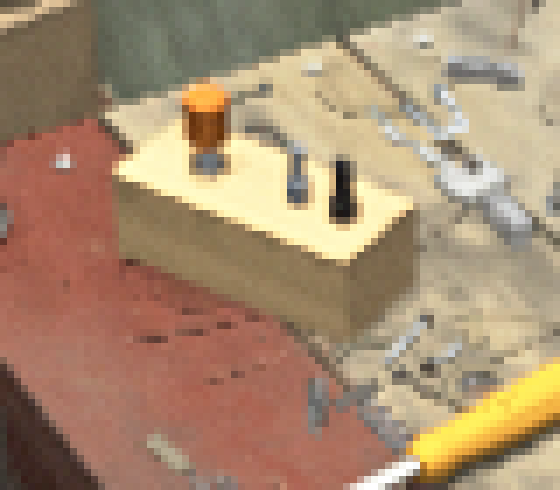

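```bash
cat > h.py <<'E'
import numpy as np
from bench import *
from scipy.optimize import least_squares
P={c:camera_params(c) for c in("side","top")}
def proj(c,X):
    X=np.atleast_2d(X); M=P[c]["camera_from_world"]; q=X@M[:3,:3].T+M[:3,3]; q=q@P[c]["K"].T; return q[:,:2]/q[:,2:]
def tri(pt,ps):
    f=lambda X:np.r_[proj("top",X)[0]-pt,proj("side",X)[0]-ps]
    r=least_squares(f,[.5,0,.05]); return r.x,np.abs(r.fun).max()
def ray(c,p,z):
    return least_squares(lambda q:proj(c,[q[0],q[1],z])[0]-p,[.5,0]).x
E
python3 - <<'E'
from h import *
T=dict(hub=(366.6,193.8),bush=(374.1,174.5),ptr=(343.2,175.4),mark=(341.6,206.5),pinTop=(167.5,203))
S=dict(hub=(327.9,265.7),bush=(346.2,254.8),ptr=(327.1,243.3),mark=(302.7,254.3),pinTop=(228.8,172.9))
Z=dict(hub=.068,bush=.092,ptr=.0735,mark=.072,pinTop=.084)
for n in T:
    x,e=tri(T[n],S[n]); print(n,x.round(4),round(e,2),ray("top",T[n],Z[n]).round(4),ray("side",S[n],Z[n]).round(4))
def model(p):
    x,y,w,m=p; d=lambda a,r,z:[x+r*np.cos(a),y+r*np.sin(a),z]
    return dict(hub=[x,y,.068],bush=d(w,.044,.092),ptr=d(w+np.radians(70),.072,.0735),mark=d(m,.07,.072))
def f(p):
    return np.concatenate([np.r_[proj("top",X)[0]-T[n],proj("side",X)[0]-S[n]] for n,X in model(p).items()])
r=least_squares(f,[.52,-.2,0,1.5]);x,y,w,m=r.x
print(x,y,np.degrees([w,m,m-w-np.radians(70)]),r.fun.round(1))
# holes
for h in((234,185),(443,250),(285,398)):
    q=ray("top",(h[0]/7+319.5,h[1]/7+154.5),.048)-[x,y]; print(np.hypot(*q),np.degrees(np.arctan2(q[1],q[0])-w)%360)
# block corners
for c in((410,154),(450,238),(255,325),(222,240)): print(ray("top",(c[0]/4+99.9,c[1]/4+139.9),.046))
E
```

```text
hub [ 0.4905 -0.2321  0.0636] 0.14 [ 0.4903 -0.2312] [ 0.4872 -0.2352]
bush [ 0.5344 -0.2444  0.0891] 0.09 [ 0.5337 -0.2435] [ 0.5323 -0.2467]
ptr [ 0.5325 -0.1735  0.0736] 0.42 [ 0.5333 -0.174 ] [ 0.5314 -0.1731]
mark [ 0.4578 -0.1705  0.0686] 0.5 [ 0.4586 -0.1706] [ 0.4544 -0.1729]
pinTop [0.4595 0.2425 0.0843] 0.47 [0.4603 0.2422] [0.4585 0.2438]
0.490380913946386 -0.23251535218222336 [-15.58191173 118.41901666  64.00092838] [ 0.5 -0.   0.4 -1.1  0.3  0.4 -0.5 -0.6 -0.   0.4  0.5  0.1  0.2  0.6
  0.4 -0.8]
0.045103975571701795 57.96153128702748
0.044507312045616414 300.3594160562775
0.04333607442669868 178.83446954724485
[0.52504329 0.1694702 ]
[0.47332807 0.14335981]
[0.41813779 0.26151608]
[0.47011673 0.28369915]
```

```bash
cat >> h.py <<'E'
from scipy.spatial.transform import Rotation as Ro
C=np.array([.4904,-.2325]); W=np.radians(-15.6)
def quat(t):
    c,s=np.cos(t),np.sin(t)
    return Ro.from_matrix(np.array([[-s,c,0],[c,s,0],[0,0,-1]])).as_quat()
def rimpose(rel,z,flip=0,r=.065):
    t=W+np.radians(rel)
    return [C[0]+r*np.cos(t),C[1]+r*np.sin(t),z],quat(t+np.pi*flip)
E
python3 - <<'E'
from h import *
print("y-axis now",Ro.from_quat(read_tcp_rot()).as_matrix().round(3).tolist())
def tryik(p,q):
    try: j=inverse_kinematics(p,q)
    except Exception as e: return repr(e)
    return None if j is None else np.round(j,2).tolist()
for f in(0,1):
    for rel in(280,250,220,186,170,150): print(f,rel,tryik(*rimpose(rel,.08,f)))
for yaw in range(0,180,30): print(yaw,tryik([.18,.385,.3],quat(np.radians(yaw))),tryik([.385,-.18,.3],quat(np.radians(yaw))))
E
```

```text
y-axis now [[-0.914, 0.407, -0.0], [0.407, 0.914, 0.0], [0.0, 0.0, -1.0]]
0 280 [-0.12, 0.55, 0.73, 1.95, -0.49, 0.83, -0.78]
0 250 [-0.41, 0.74, 1.15, 2.04, -0.85, 0.96, -1.0]
0 220 [-0.57, 0.93, 1.37, 2.11, -1.07, 1.11, -1.36]
0 186 [-0.66, 0.88, 1.37, 2.16, -1.04, 1.07, -2.02]
0 170 [-0.7, 0.87, 1.37, 2.17, -1.03, 1.06, -2.34]
0 150 [1.03, 0.44, -0.82, 2.09, 0.45, 0.8, 2.28]
1 280 [-0.18, 0.58, 0.81, 1.95, -0.56, 0.85, 2.41]
1 250 [-0.01, 0.45, 0.59, 2.02, -0.35, 0.77, 1.74]
1 220 [-0.21, 0.45, 0.78, 2.1, -0.45, 0.77, 1.28]
1 186 [-0.32, 0.41, 0.82, 2.15, -0.45, 0.75, 0.63]
1 170 [-0.4, 0.43, 0.87, 2.16, -0.48, 0.75, 0.34]
1 150 [-0.47, 0.45, 0.91, 2.15, -0.52, 0.77, -0.02]
0 [-1.4, -0.11, 0.16, 2.05, 0.02, 1.2, -1.25] [-0.91, -0.39, 1.05, 2.08, 0.35, 1.28, -0.0]
30 [-1.35, -0.11, 0.11, 2.05, 0.01, 1.2, -0.72] [-0.89, -0.38, 1.04, 2.08, 0.34, 1.28, 0.53]
60 [-1.28, -0.1, 0.04, 2.05, 0.0, 1.2, -0.19] [-0.88, -0.37, 1.03, 2.08, 0.33, 1.27, 1.07]
90 [-1.2, -0.1, -0.03, 2.04, -0.0, 1.2, 0.34] [-0.86, -0.36, 1.02, 2.08, 0.32, 1.27, 1.61]
120 [-1.13, -0.09, -0.09, 2.04, -0.01, 1.2, 0.87] [-0.87, -0.37, 1.03, 2.08, 0.33, 1.27, 2.12]
150 [-1.08, -0.09, -0.14, 2.04, -0.01, 1.2, 1.4] [-0.44, -0.19, 0.71, 2.07, 0.13, 1.22, 2.84]
```

```bash
python3 - <<'E'
from h import *
move_j([-1.28,-.1,.04,2.05,0,1.2,-.19]); 
move_gripper(.045,30)
move_j([.45,-.1,.0,2.05,0,1.2,1.4]); print(read_eef_pos(),read_time_s())
p,q=rimpose(250,.16,1); j=inverse_kinematics(p,q); print(np.round(j,2))
move_ptp(p,q); print(read_eef_pos(),read_time_s(),read_ft_force())
import cv2
for c in("side","top"):
    im=read_camera(c); c0=im[100:330,230:480]; cv2.imwrite(f"pics/{c}1.png",cv2.resize(c0[:,:,::-1],None,fx=2.4,fy=2.4,interpolation=3))
E
```

```text
[ 0.35994171 -0.21838542  0.29735414] 4.35
[ 0.46  0.27  0.03  1.96 -0.01  0.91  1.44]
[ 0.45282501 -0.28472914  0.16040205] 5.0917 [0.35842217 0.08676881 1.19052059]
```

View pics/side1.png

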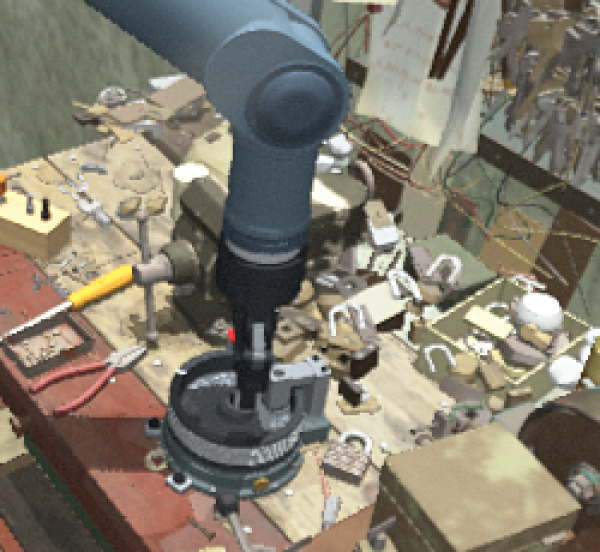

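View pics/top1.png

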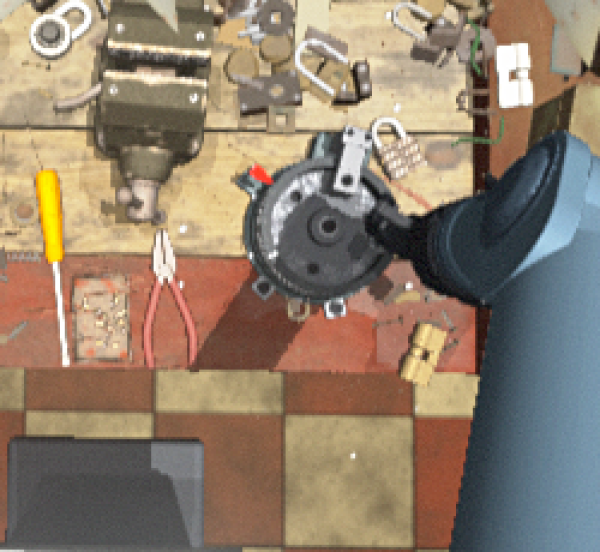

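```bash
python3 - <<'E'
from h import *
e=np.array(read_eef_pos())
for c in P: print(c,(proj(c,e-[0,0,.012])-[230,100])*2.4)
p,q=rimpose(250,.076,1)
movel([p[0],p[1],.10],q,.1); print(read_ft_force())
movel(p,q,.05); print(read_eef_pos(),read_ft_force())
move_gripper(0.0,25); print(read_finger_gap(),read_ft_force(),read_ft_torque(),read_eef_pos(),read_time_s())
E
```

```text
side [[246.17785256 381.3094418 ]]
top [[407.50323757 257.79661805]]
[ 0.17957986 -0.24420706 -0.79443173]
[ 0.45241431 -0.28527685  0.07569293] [-1.09178729 -0.06955072 -0.16658714]
0.010708844429570596 [-0.47920744 -0.3490191   0.11069517] [-0.01458657  0.07267611 -0.15829029] [ 0.45274617 -0.28564586  0.07638954] 6.9667
```

```bash
cat >> h.py <<'E'
def arc(a,b,z,step,speed,flip=1,dbg=True,r=.065):
    n=max(1,int(np.ceil(abs(b-a)/step)))
    for s in np.linspace(a,b,n+1)[1:]:
        p,q=rimpose(s,z,flip,r); movel(p,q,speed)
        if dbg: print(round(s,1),np.round(read_ft_force(),1),np.round(read_ft_torque(),2))
E
python3 - <<'E'
from h import *
arc(250,186,.0764,8,.05)
print(read_time_s(),read_finger_gap())
import cv2
for c in("side","top"):
    im=read_camera(c); np.save(f"pics/{c}2.npy",im)
    for n in("mark","pointer_tip"): print(c,n,[(d["at"],d["confidence"]) for d in tip_of(c,n)[:2]])
    c0=im[150:240,300:420] if c=="top" else im[225:315,275:395]; cv2.imwrite(f"pics/{c}2.png",cv2.resize(c0[:,:,::-1],None,fx=6,fy=6,interpolation=0))
E
```

```text
242.0 [ 0.1 -0.4 -1.2] [-0.12 -0.06 -0.22]
234.0 [ 1.1  0.  -1.2] [-0.16 -0.23 -0.24]
226.0 [ 1.2 -0.7 -2.1] [-0.06 -0.33 -0.28]
218.0 [ 3.1  0.4 -3.3] [-0.09 -0.4  -0.23]
210.0 [ 2.5 -0.6 -2.8] [ 0.01 -0.6  -0.23]
202.0 [ 3.9  0.2 -4.7] [-0.01 -0.86 -0.28]
194.0 [ 5.5 -0.1 -5.9] [ 0.04 -1.02 -0.18]
186.0 [ 5.4 -0.2 -7.3] [-0.04 -1.09 -0.19]
9.6333 0.010625824500425683
side mark [([328.8, 244.4], 0.88)]
side pointer_tip [([325.7, 243.4], 0.59)]
top mark [([340.8, 173.7], 0.56)]
top pointer_tip [([343.0, 177.9], 0.69)]
```

View pics/side2.png

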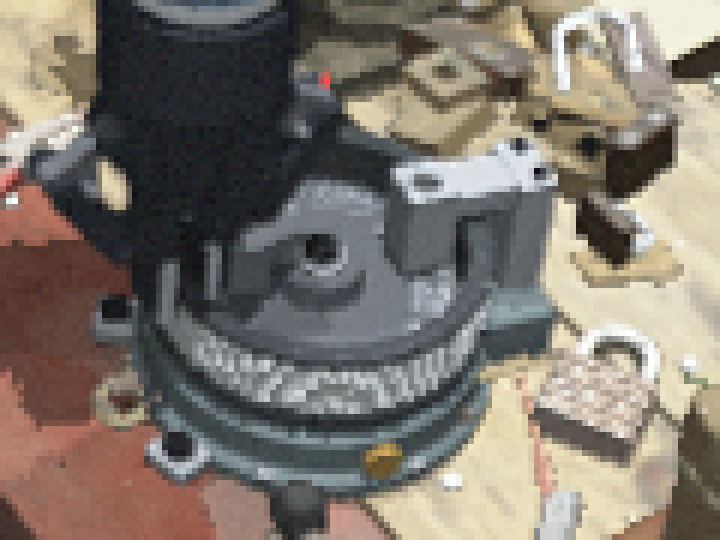

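View pics/top2.png

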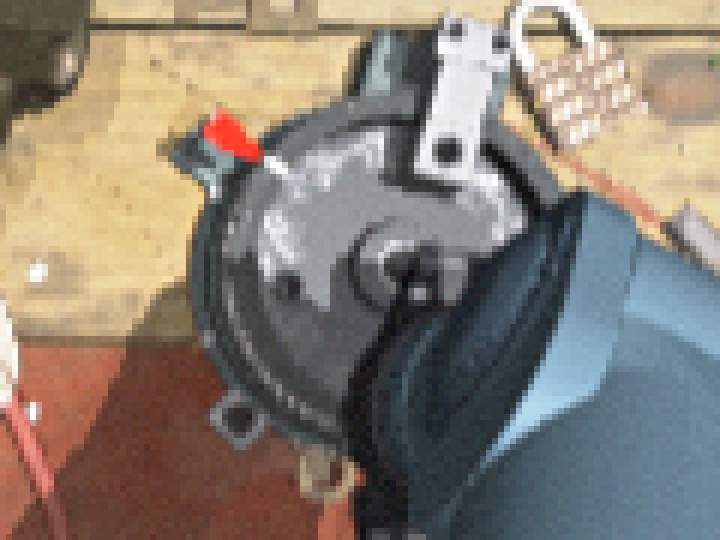

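```bash
python3 - <<'E'
from h import *
q=ray("top",(290/6+299.5,287/6+149.5),.048)-C; print(np.hypot(*q),np.degrees(np.arctan2(q[1],q[0])-W)%360)
a=ray("top",(270/6+299.5,164/6+149.5),.072);b=ray("top",(263/6+299.5,159/6+149.5),.0735)
for v in(a,b): d=v-C; print(np.hypot(*d),np.degrees(np.arctan2(d[1],d[0])-W))
# back off
move_gripper(.045,25); p,q=rimpose(186,.20,1); e=read_eef_pos(); print(e, read_ft_force())
movel([e[0],e[1],.2],None,.2)
move_ptp([.385,-.22,.28],q)
print(read_time_s(),read_qpos().round(2) if hasattr(read_qpos(),'round') else read_qpos())
import cv2
for c in("side","top"):
    im=read_camera(c); np.save(f"pics/{c}3.npy",im)
    for n in("mark","pointer_tip"): print(c,n,[(d["at"],d["confidence"]) for d in tip_of(c,n)[:2]])
    c0=im[155:235,320:410] if c=="top" else im[225:315,285:380]; cv2.imwrite(f"pics/{c}3.png",cv2.resize(c0[:,:,::-1],None,fx=6.5,fy=6.5,interpolation=0))
E
```

```text
0.04350670020528358 115.46317514489755
0.06797264928761111 69.8474134180593
0.07147806462822012 70.13280910447946
[ 0.42563018 -0.22179032  0.07639628] [ 0.17116977 -0.1011708  -0.25935263]
11.575 [ 0.15 -0.06  0.27  2.05  0.02  1.15  0.24]
side mark [([326.8, 244.6], 0.73)]
side pointer_tip []
top mark [([340.7, 173.9], 0.65)]
top pointer_tip [([345.4, 178.9], 0.91)]
```

View pics/side3.png

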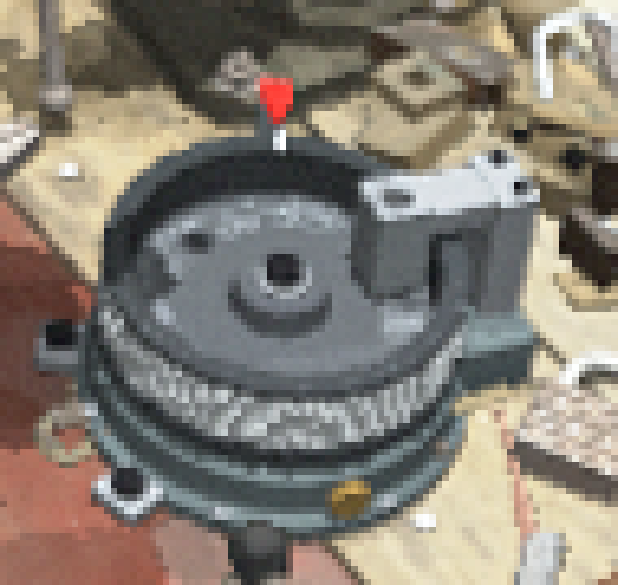

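View pics/top3.png

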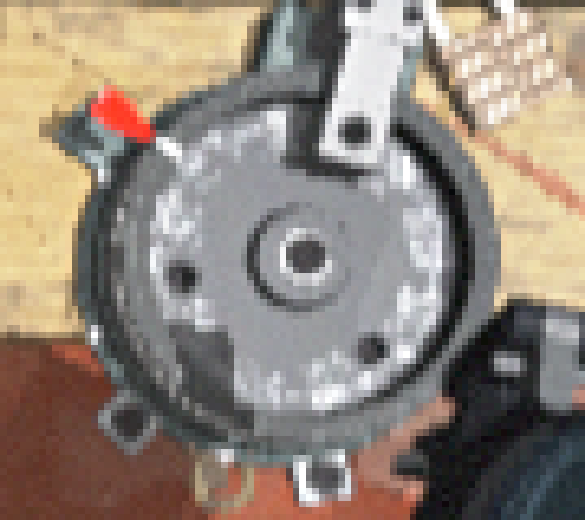

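```bash
cat >> h.py <<'E'
import cv2
def orange(im,roi):
    hsv=cv2.cvtColor(im,cv2.COLOR_RGB2HSV); m=cv2.inRange(hsv,(5,150,80),(17,255,255)); k=np.zeros_like(m); x0,y0,x1,y1=roi; k[y0:y1,x0:x1]=m[y0:y1,x0:x1]
    n,l,s,c=cv2.connectedComponentsWithStats(k); i=1+np.argmax(s[1:,4]); return c[i],s[i]
def hullc(c,X):
    a=np.linspace(0,2*np.pi,40); pts=[]
    for dz in(-.012,.012): pts.append(np.c_[X[0]+.01*np.cos(a),X[1]+.01*np.sin(a),np.full(40,X[2]+dz)])
    h=cv2.convexHull(proj(c,np.vstack(pts)).astype(np.float32)); m=cv2.moments(h); return np.array([m["m10"],m["m01"]])/m["m00"],m["m00"]
def headfit(ct,cs,x0):
    f=lambda X:np.r_[hullc("top",X)[0]-ct,hullc("side",X)[0]-cs]
    r=least_squares(f,x0,x_scale=.1,diff_step=1e-3); return r.x,r.fun
E
python3 - <<'E'
from h import *
t=np.load("pics/top3.npy");s=np.load("pics/side3.npy")
ct,st=orange(t,(140,180,190,220)); cs,ss=orange(s,(210,160,250,195))
print(ct,st,cs,ss)
x,f=headfit(ct,cs,[.46,.242,.072]); print(x,f,hullc("top",x)[1],hullc("side",x)[1])
q=np.array([372,348])/6.5+[319.5,154.5]; q=ray("top",q,.048)-C; print(np.hypot(*q),np.degrees(np.arctan2(q[1],q[0])-W)%360)
q=np.array([182,275])/6.5+[319.5,154.5]; q=ray("top",q,.048)-C; print(np.hypot(*q),np.degrees(np.arctan2(q[1],q[0])-W)%360)
E
```

```text
[150.         213.05909091] [140 206  22  14 220] [228.96875 176.9375 ] [226 174   7   7  32]
[0.45032472 0.28820255 0.04809869] [ 2.89081359 -5.22597329 -8.00780266 -0.43496517] 79.15437364182435 54.023100030142814
0.04313262703965209 236.0975379408705
0.044118037129077324 113.63630045213205
```

```bash
python3 - <<'E'
from h import *
t=np.load("pics/top3.npy");s=np.load("pics/side3.npy")
for im,(y,x) in((t,(203,168)),(s,(177,229))):
    h=cv2.cvtColor(im,cv2.COLOR_RGB2HSV)[y-7:y+8:1,x-6:x+7]
    print("\n".join(" ".join(f"{a[0]:3d}/{a[1]:3d}/{a[2]:3d}" for a in r) for r in h[::1]));print()
E
```

```text
21/109/237  23/111/251  24/102/254  26/ 98/255  27/ 87/254  27/ 89/254  27/ 86/254  27/ 95/254  26/ 92/254  26/ 95/254  26/ 91/254  27/ 89/254  27/ 85/254
 25/100/254  26/ 93/255  27/ 85/255  27/ 91/254  27/ 88/254  26/ 94/253  26/ 88/254  26/ 94/254  26/ 92/254  26/ 94/254  26/ 98/254  25/ 97/253  25/ 95/253
 27/ 93/254  27/ 83/254  26/ 87/254  26/ 91/254  26/ 89/254  26/ 88/254  27/ 88/253  26/ 89/254  25/ 97/254  25/ 99/255  24/105/254  24/102/253  24/110/253
 26/ 92/254  26/ 93/254  25/ 92/253  25/107/253  24/127/254  24/134/253  22/124/249  21/143/254  22/119/251  24/107/255  24/101/255  24/105/255  24/106/254
 26/ 90/254  26/ 91/253  23/116/249  23/156/254  23/190/254  22/225/254  21/212/251  22/215/255  15/162/228  15/131/218  17/130/230  26/100/255  25/103/255
 27/ 88/253  25/109/253  20/185/251  23/255/254  23/255/254  24/255/254  24/253/254  25/255/255  20/222/252  14/185/146  15/149/128  16/139/228  18/128/237
 27/ 84/254  23/138/253  22/235/254  23/255/254  23/255/254  24/255/254  24/230/254  25/249/255  25/224/255  16/239/227  10/181/121  14/163/116  17/137/151
 27/ 88/2
[... 2879 characters left out ...]
/147  14/182/130  15/144/159  20/102/246  30/ 48/255  29/ 53/255  28/ 53/255
 26/ 50/255  27/ 56/255  27/ 56/255  28/ 61/255  18/113/243  14/139/180  11/127/142  12/108/144  18/106/210  27/ 69/255  28/ 56/255  26/ 61/255  27/ 52/255
 27/ 48/255  27/ 51/255  28/ 48/255  26/ 67/255  17/ 97/178  16/ 26/127 103/ 34/135 107/ 18/131  17/ 67/126  18/107/210  25/ 71/255  24/ 72/254  27/ 57/254
 27/ 45/255  27/ 47/255  29/ 45/255  26/ 65/255  17/100/155  26/ 18/ 99 107/ 27/131 103/ 24/125  19/ 29/ 96  17/110/185  24/ 73/255  23/ 70/253  25/ 67/253
 27/ 51/255  27/ 48/255  28/ 45/255  27/ 64/255  17/108/187  18/ 76/154  18/ 28/154  13/ 23/135  17/ 86/177  17/109/212  23/ 78/253  25/ 64/254  26/ 56/254
```

```bash
cat >> h.py <<'E'
def disc(im,x,y,r=9,vmin=225,smin=150):
    h=cv2.cvtColor(im,cv2.COLOR_RGB2HSV).astype(int)[y-r:y+r+1,x-r:x+r+1]
    m=(h[...,2]>vmin)&(h[...,1]>smin)&(h[...,0]<30)&(h[...,0]>11); yy,xx=np.nonzero(m); return np.array([xx.mean()+x-r,yy.mean()+y-r]),m.sum()
E
python3 - <<'E'
from h import *
t=np.load("pics/top3.npy");s=np.load("pics/side3.npy")
a,n=disc(t,167,203);b,k=disc(s,229,174,smin=125); print(a,n,b,k)
print(tri(a,b),ray("top",a,.084),ray("side",b,.084))
c=[(410,154),(450,238),(255,325),(222,240)]
r=np.array([ray("top",(u/4+99.6,v/4+139.6),.046) for u,v in c]); m=r.mean(0); d=r[2]+r[3]-r[0]-r[1]; d/=np.hypot(*d); print(m,d,m+.03*d,np.degrees(np.arctan2(d[1],d[0])))
E
```

```text
[167.125      203.28571429] 56 [228.75 173.55] 20
(array([0.45937072, 0.24420408, 0.08101492]), np.float64(0.2832344966749929)) [0.45961075 0.24307641] [0.45666901 0.24051027]
[0.47238692 0.21527389] [-0.42823881  0.9036656 ] [0.45953975 0.24238385] 115.35584214458132
```

```bash
python3 - <<'E'
from h import *
Q1=quat(np.radians(115.4));Q2=quat(np.radians(25.4)); p=[.4592,.2428]
move_j([-.6,-.1,0,2.05,0,1.2,1.4]); print(read_eef_pos(),read_time_s())
move_ptp([*p,.15],Q1); movel([*p,.076],Q1,.08)
print(read_ft_force(),read_eef_pos())
move_gripper(0,20); print(read_finger_gap(),read_ft_force(),read_time_s())
move_gripper(.042,20); 
movel([*p,.10],Q1,.08); move_ptp([*p,.10],Q2); movel([*p,.076],Q2,.08)
print(read_eef_pos())
move_gripper(0,25); print(read_finger_gap(),read_ft_force(),read_eef_pos(),read_time_s())
movel([*p,.082],Q2,.05); print(read_ft_force(),read_finger_gap(),read_qpos())
E
```

```text
[0.36964464 0.20143934 0.29718826] 13.4333
[ 0.65408152 -0.4742444   0.57447191] [0.45971702 0.24305719 0.07647378]
0.018135224428818344 [ 0.06818434 -0.05462818  2.24496855] 15.6
[0.45862699 0.24234136 0.07514908]
0.018011222363641697 [ 0.40140878 -0.6189364  -0.30069153] [0.45953545 0.24300416 0.07637855] 18.4833
[ 0.57249117 -0.27242956 -0.8470389 ] 0.01783466674426041 [-0.83927673  0.37479741  0.31456674  2.04687593 -0.16854747  0.74282896
  0.02267043]
```

```bash
python3 - <<'E'
from h import *
Q2=quat(np.radians(25.4)); p=[.4592,.2428]
movel([*p,.16],Q2,.1); print(read_ft_force(),read_finger_gap())
movel([.37,.20,.28],Q2,.2); print(read_qpos().round(2))
q=read_qpos()
print(np.round(inverse_kinematics([.40,-.20,.28],Q2),2))
move_j([.46,-.05,.0,2.0,0,1.09,.95]); print(read_eef_pos(),Ro.from_quat(read_tcp_rot()).as_matrix()[:2,1],read_time_s(),read_finger_gap())
E
```

```text
[-0.0068162  -0.45384932 -0.98198932] 0.01754470891402821
[-0.93 -0.11  0.32  2.09  0.04  1.16 -0.19]
[-0.73 -0.17  1.03  2.06  0.16  1.17  0.68]
[ 0.40960759 -0.24746966  0.30028431] [0.87874401 0.47364521] 22.2583 0.01770742991884287
```

```bash
python3 - <<'E'
from h import *
Q2=quat(np.radians(25.4)); b=[.533,-.2443]
movel([*b,.25],Q2,.2); movel([*b,.185],Q2,.1); pause(.3)
print(read_eef_pos(),read_ft_force(),read_time_s(),read_finger_gap())
for c in("side","top"):
    im=read_camera(c); np.save(f"pics/{c}4.npy",im)
    e=np.array(read_eef_pos()); print(c,proj(c,[e-[0,0,.0044],e-[0,0,.0704],e+[0,0,.0076]]))
    for n in ("pin_head","pin_foot"): print(n,[(d["at"],d["confidence"]) for d in tip_of(c,n)[:2]])
    c0=im[145:215,330:420] if c=="top" else im[190:290,300:400]; cv2.imwrite(f"pics/{c}4.png",cv2.resize(c0[:,:,::-1],None,fx=6,fy=6,interpolation=0))
E
```

```text
[ 0.53343108 -0.24442655  0.18567032] [ 0.38371615  0.34831262 -0.90541581] 24.175 0.018070005953581526
side [[350.12329622 226.38591071]
 [346.96267558 247.20664651]
 [350.72501266 222.42207561]]
pin_head [([348.7, 227.5], 0.37)]
pin_foot []
top [[384.69493921 168.65368125]
 [376.85650635 173.32826079]
 [386.25992405 167.72037656]]
pin_head [([383.6, 167.0], 0.45)]
pin_foot [([376.0, 176.0], 0.63)]
```

View pics/side4.png

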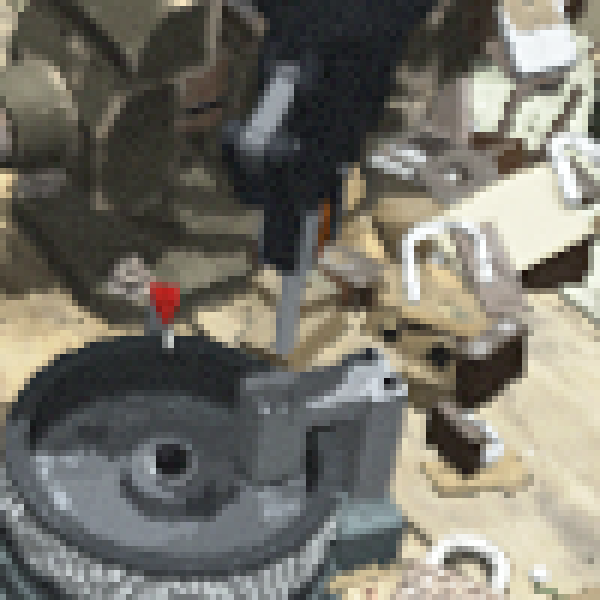

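View pics/top4.png

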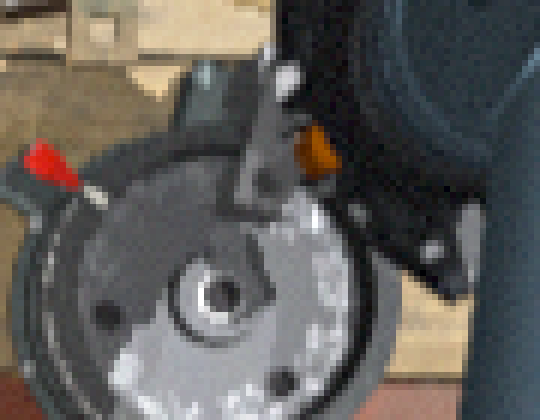

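```bash
python3 - <<'E'
from h import *
for z in(.092,): print({c:proj(c,[.53343,-.24443,z]) for c in P})
for dx in([1e-3,0,0],[0,1e-3,0]): print({c:proj(c,np.array([.53343,-.24443,.092])+dx)-proj(c,[.53343,-.24443,.092]) for c in P})
im=np.load("pics/top4.npy")[155:190,360:400]; o=np.clip((im.astype(float)/255)**.5*255,0,255).astype(np.uint8)
o=cv2.resize(o[:,:,::-1],None,fx=16,fy=16,interpolation=0); 
o2=cv2.resize(np.load("pics/top3.npy")[155:190,360:400][:,:,::-1],None,fx=16,fy=16,interpolation=0)
cv2.imwrite("pics/tz4.png",o);cv2.imwrite("pics/tz3.png",o2)
s=cv2.resize(np.load("pics/side3.npy")[230:270,330:375][:,:,::-1],None,fx=15,fy=15,interpolation=0);cv2.imwrite("pics/sz3.png",s)
s=cv2.resize(np.load("pics/side4.npy")[225:265,330:375][:,:,::-1],None,fx=15,fy=15,interpolation=0);cv2.imwrite("pics/sz4.png",s)
E
```

```text
{'side': array([[345.96261505, 254.10303089]]), 'top': array([[374.47542516, 174.63262017]])}
{'side': array([[ 0.31581782, -0.14531827]]), 'top': array([[-0.00129731, -0.4220858 ]])}
{'side': array([[-0.2581554 , -0.24014018]]), 'top': array([[-0.42566673, -0.00591018]])}
```

View pics/tz4.png

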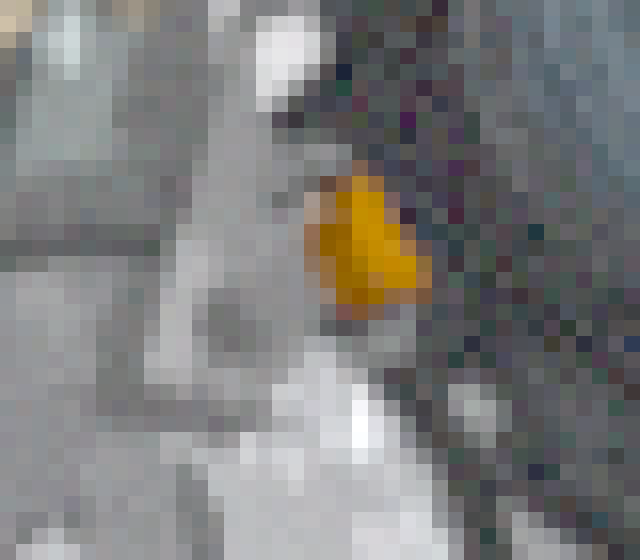

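View pics/tz3.png

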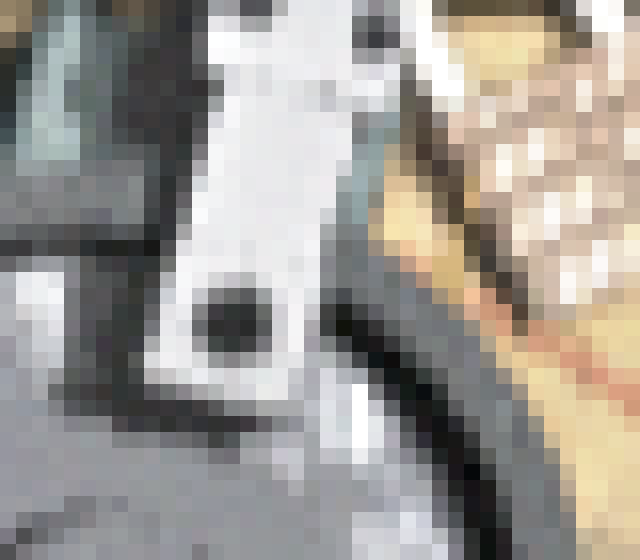

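View pics/sz3.png

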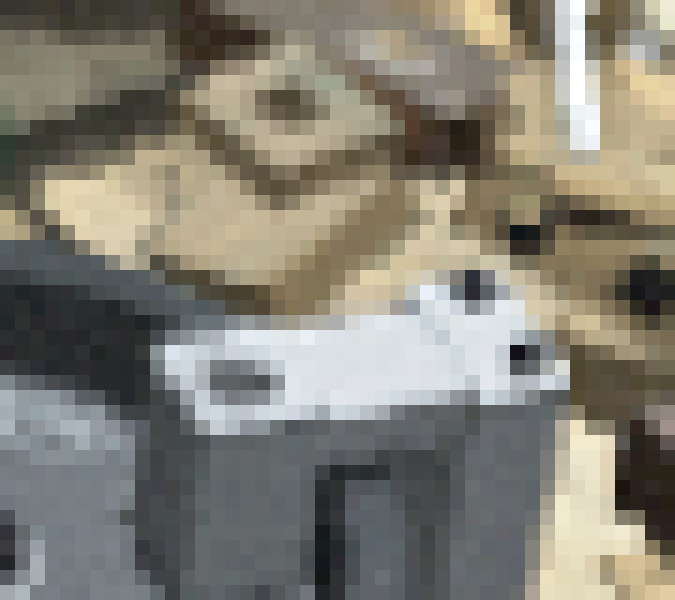

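View pics/sz4.png

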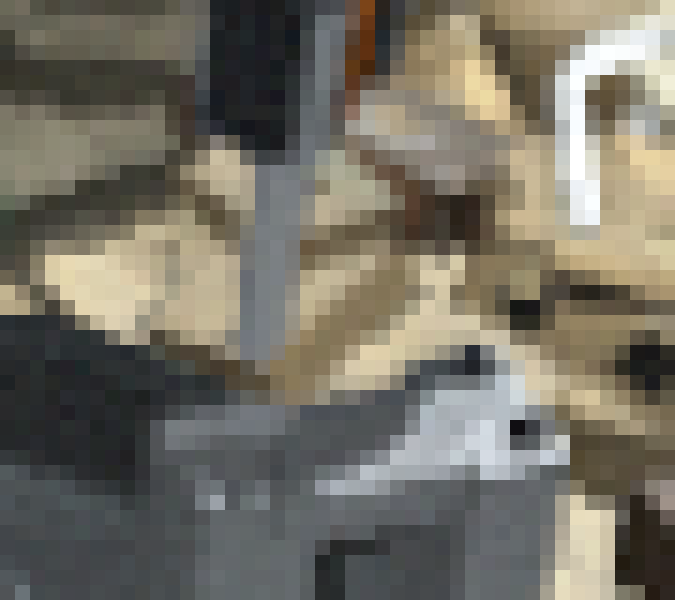

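```bash
python3 - <<'E'
from h import *
Q2=quat(np.radians(25.4)); b=np.array([.5321,-.2436])
movel([*b,.168],Q2,.1); pause(.2); f0=np.array(read_ft_force()); print("base",f0.round(2),read_eef_pos().round(4),read_time_s())
z=.168
while z>.154:
    z-=.0015; movel([*b,z],Q2,.02); pause(.1); f=np.array(read_ft_force())-f0; e=read_eef_pos()
    print(round(z,4),f.round(1),e.round(4),read_ft_torque().round(2))
    if f[2]>4 or np.hypot(f[0],f[1])>6: break
print(read_time_s(),read_finger_gap())
E
```

```text
base [-0.87 -0.57 -0.53] [ 0.5325 -0.2437  0.1685] 24.9917
0.1665 [0.3 0.9 0.4] [ 0.5321 -0.2436  0.1666] [ 0.06 -0.02 -0.02]
0.165 [ 1.2  0.5 -1.1] [ 0.5321 -0.2436  0.1649] [0.03 0.03 0.01]
0.1635 [ 0.4  1.2 -0.3] [ 0.5321 -0.2436  0.1635] [-0.    0.    0.02]
0.162 [2.1 0.6 0.6] [ 0.5323 -0.2437  0.162 ] [-0.08 -0.14 -0.04]
0.1605 [ 3.5 -0.  -1. ] [ 0.5323 -0.2437  0.1605] [-0.19 -0.25 -0.01]
0.159 [ 2.3 -0.3 -0.6] [ 0.5323 -0.2436  0.159 ] [-0.13 -0.42  0.01]
0.1575 [ 1.5  0.2 -0.7] [ 0.5322 -0.2436  0.1575] [-0.17 -0.39  0.02]
0.156 [ 3.4  0.5 -1. ] [ 0.5322 -0.2436  0.156 ] [-0.18 -0.45 -0.01]
0.1545 [ 2.2  0.1 -0.6] [ 0.5322 -0.2436  0.1545] [-0.12 -0.56  0.  ]
0.153 [ 2.9 -0.3 -0.8] [ 0.5322 -0.2436  0.1529] [-0.16 -0.53  0.05]
28.4917 0.017900724733002162
```

```bash
python3 - <<'E'
from h import *
Q2=quat(np.radians(25.4)); b=np.array([.5321,-.2436]); f0=np.array([-.87,-.57,-.53])
b=b+[.0007,0]; movel([*b,.153],Q2,.02)
z=.153
while z>.1215:
    z=max(z-.004,.121); movel([*b,z],Q2,.03); f=np.array(read_ft_force())-f0; e=read_eef_pos()
    print(round(z,4),f.round(1),e.round(4),read_ft_torque().round(2))
    if f[2]>5 or np.hypot(f[0],f[1])>12: print("STOP");break
print(read_time_s(),read_finger_gap())
for c in("side",):
    im=read_camera(c); np.save(f"pics/{c}5.npy",im)
    c0=im[190:290,300:400]; cv2.imwrite(f"pics/{c}5.png",cv2.resize(c0[:,:,::-1],None,fx=6,fy=6,interpolation=0))
E
```

```text
0.149 [ 1.6  0.1 -0.2] [ 0.5325 -0.2436  0.1485] [-0.2  -0.39 -0.02]
0.145 [ 1.6 -0.  -0.7] [ 0.5325 -0.2436  0.1445] [-0.26 -0.29 -0.04]
0.141 [ 1.7  0.6 -0.8] [ 0.5326 -0.2436  0.1407] [-0.19 -0.26 -0.03]
0.137 [ 1.2 -0.  -0.4] [ 0.5327 -0.2436  0.1367] [-0.23 -0.22  0.02]
0.133 [ 2.  -0.5 -1.8] [ 0.5327 -0.2436  0.1327] [-0.22 -0.3  -0.01]
0.129 [ 2.2 -0.2 -0.9] [ 0.5327 -0.2436  0.1287] [-0.22 -0.3  -0.01]
0.125 [ 1.9 -0.7 -1. ] [ 0.5328 -0.2436  0.1247] [-0.28 -0.3   0.02]
0.121 [ 2.  -0.9 -1.5] [ 0.5328 -0.2436  0.1207] [-0.23 -0.3   0.  ]
31.0083 0.017963289459294172
```

View pics/side5.png

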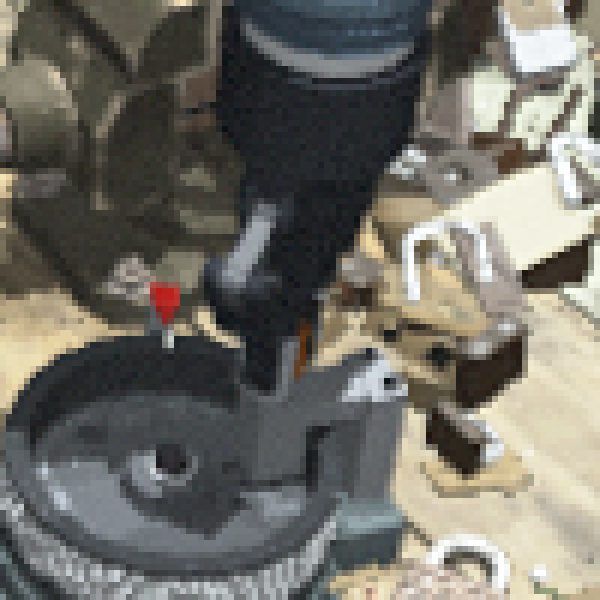

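```bash
python3 - <<'E'
from h import *
Q2=quat(np.radians(25.4))
e=np.array(read_eef_pos())
move_gripper(.040,20); pause(.1); print(read_ft_force(),read_time_s())
movel([.5328,-.2436,.20],Q2,.12)
p,q=rimpose(186,.15,1); print(np.round(inverse_kinematics(p,q),2),read_qpos().round(2))
for c in("side","top"):
    im=read_camera(c); np.save(f"pics/{c}6.npy",im)
c0=np.load("pics/side6.npy")[210:300,300:400]; cv2.imwrite("pics/side6.png",cv2.resize(c0[:,:,::-1],None,fx=6,fy=6,interpolation=0))
E
```

```text
[0.02302647 0.30684849 0.55276281] 31.5
[ 0.34  0.19  0.06  2.09 -0.01  0.86  0.24] [ 0.39  0.31 -0.03  1.8   0.01  1.02  0.79]
```

View pics/side6.png

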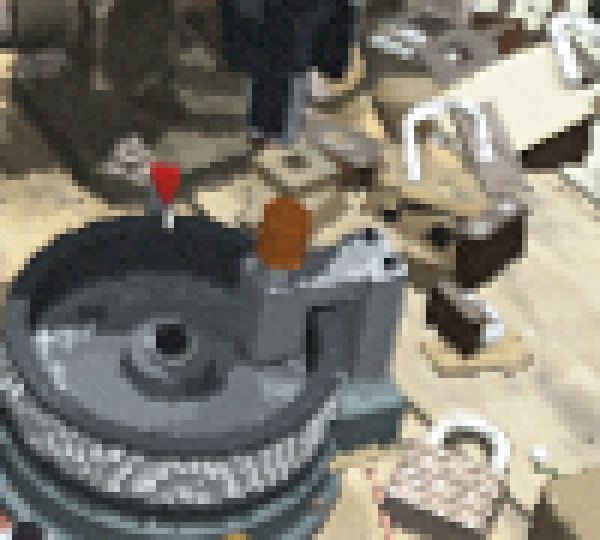

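```bash
python3 - <<'E'
from h import *
for z in(.104,.109,.114):
    a=np.linspace(0,6.28,60); pts=np.vstack([np.c_[.5325+.01*np.cos(a),-.2438+.01*np.sin(a),np.full(60,z+d)] for d in(-.012,.012)])
    u=proj("side",pts); print(z,((u.min(0)-[299.5,209.5])*6).round(),((u.max(0)-[299.5,209.5])*6).round())
E
```

```text
0.104 [252. 208.] [307. 284.]
0.109 [253. 199.] [309. 276.]
0.114 [254. 189.] [310. 267.]
```

```bash
cat >> h.py <<'E'
def headpix(im):
    # orange head pixel centroid near bush, side view
    h=cv2.cvtColor(im,cv2.COLOR_RGB2HSV)[236:264,336:358].astype(int)
    m=(h[...,1]>150)&(h[...,0]>5)&(h[...,0]<22)&(h[...,2]>70); yy,xx=np.nonzero(m); return xx.mean()+336,yy.mean()+236,int(m.sum()),yy.min()+236,yy.max()+236
E
python3 - <<'E'
from h import *
print(headpix(np.load("pics/side6.npy")))
p,q=rimpose(186,.15,1); movel(p,q,.2)
p,q=rimpose(186,.0764,1); movel(p,q,.1); pause(.1); f0=np.array(read_ft_force()); e=read_eef_pos()
move_gripper(0,20); pause(.1); print(read_finger_gap(),f0.round(2),read_ft_force().round(2),e.round(4),read_eef_pos().round(4),read_ft_torque().round(2),read_time_s())
print(headpix(read_camera("side")))
E
```

```text
(np.float64(346.64102564102564), np.float64(248.35897435897436), 78, np.int64(243), np.int64(254))
0.010947438739256035 [-0.74 -0.2  -0.56] [ 0.51 -0.99  2.24] [ 0.4271 -0.222   0.0772] [ 0.4271 -0.2219  0.077 ] [ 0.05 -0.12 -0.06] 34.6083
(np.float64(346.7738095238095), np.float64(247.9404761904762), 84, np.int64(242), np.int64(254))
```

Now ease the pulley counter‑clockwise in small steps, watching force and head height.

```bash
python3 - <<'E'
from h import *
y0=headpix(read_camera("side"))[1]
a=186
t=None
while a<186+9:
    a+=.5 if a>=188 else 1
    p,q=rimpose(a,.077,1); movel(p,q,.006); 
    th=W+np.radians(a); tg=np.array([-np.sin(th),np.cos(th)])
    f=read_ft_force(); ft=f[:2]@tg; h=headpix(read_camera("side"))
    print(a-186,"tang",round(ft,1),"F",f.round(1),"tz",round(read_ft_torque()[2],2),"head",round(h[1],2),h[2:],read_time_s())
    if h[1]-y0>2.0: print("DROPPED"); break
    if abs(ft)>11: print("FORCE"); break
E
```

```text
1 tang -2.1 F [3.1 1.6 0.9] tz -0.14 head 248.09 (86, np.int64(242), np.int64(254)) 35.125
2 tang -3.0 F [ 5.6  2.3 -2. ] tz -0.13 head 248.14 (85, np.int64(242), np.int64(254)) 35.5167
2.5 tang -1.1 F [ 4.   0.6 -1.7] tz -0.16 head 248.28 (83, np.int64(242), np.int64(254)) 35.8167
3.0 tang -1.7 F [ 4.3  1.2 -1.8] tz -0.15 head 248.21 (82, np.int64(242), np.int64(254)) 36.1167
3.5 tang -1.8 F [ 4.8  1.3 -0.6] tz -0.14 head 248.28 (83, np.int64(242), np.int64(254)) 36.4167
4.0 tang -2.1 F [ 5.3  1.6 -1.1] tz -0.17 head 248.34 (82, np.int64(242), np.int64(254)) 36.7167
4.5 tang -1.2 F [ 3.9  0.8 -1.5] tz -0.19 head 248.34 (85, np.int64(242), np.int64(254)) 37.0167
5.0 tang -2.2 F [ 4.5  1.9 -0.7] tz -0.14 head 248.4 (83, np.int64(242), np.int64(254)) 37.3167
5.5 tang -1.6 F [ 5.3  1.3 -1.1] tz -0.16 head 250.94 (79, np.int64(246), np.int64(256)) 37.6167
DROPPED
```

```bash
python3 - <<'E'
from h import *
pause(.3); print(headpix(read_camera("side")),read_ft_force().round(1))
move_gripper(.045,20); e=read_eef_pos(); q=rimpose(191.5,.1,1)[1]
pause(.1); movel([e[0],e[1],.17],q,.1); move_ptp([.39,-.22,.28],q); pause(.2); print(read_time_s())
for c in("side","top"):
    im=read_camera(c); np.save(f"pics/{c}7.npy",im)
    for n in ("pin_head","mark","pointer_tip"): print(c,n,[(d["at"],d["confidence"]) for d in tip_of(c,n)[:2]])
    c0=im[150:240,320:420] if c=="top" else im[225:315,285:385]; cv2.imwrite(f"pics/{c}7.png",cv2.resize(c0[:,:,::-1],None,fx=6.5,fy=6.5,interpolation=0))
print(headpix(np.load("pics/side7.npy")))
for z in(.104,.109,.114): print(z,hullc("side",[.5325,-.2438,z])[0],hullc("top",[.5325,-.2438,z])[0])
E
```

```text
(np.float64(346.1012658227848), np.float64(250.9367088607595), 79, np.int64(246), np.int64(256)) [ 6.5  1.6 -1.4]
40.3083
side pin_head [([347.1, 254.3], 0.46)]
side mark [([324.9, 243.3], 0.7)]
side pointer_tip [([325.9, 242.3], 0.93)]
top pin_head [([376.7, 172.5], 0.65)]
top mark [([339.2, 176.6], 0.63)]
top pointer_tip [([341.7, 180.2], 0.97)]
(np.float64(346.1012658227848), np.float64(250.9367088607595), 79, np.int64(246), np.int64(256))
0.104 [346.0571652  250.50161706] [375.560914   174.22048445]
0.109 [346.28411613 248.99911502] [376.09953703 173.89997343]
0.114 [346.51236777 247.4879612 ] [376.64433395 173.57578878]
```

View pics/side7.png

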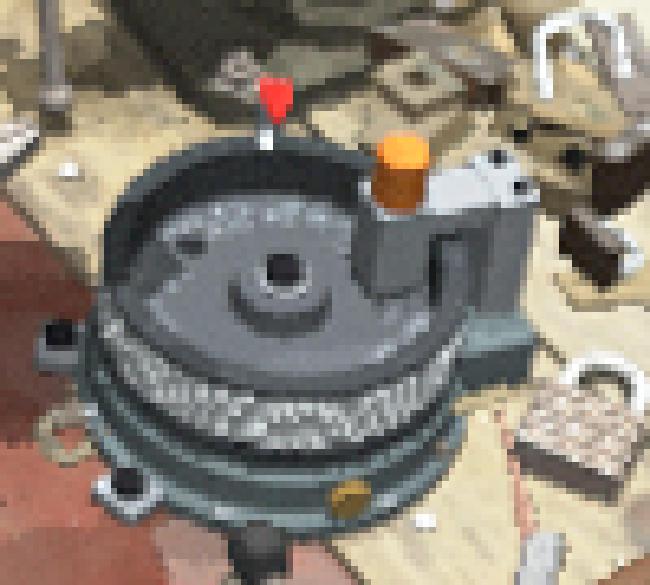

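View pics/top7.png

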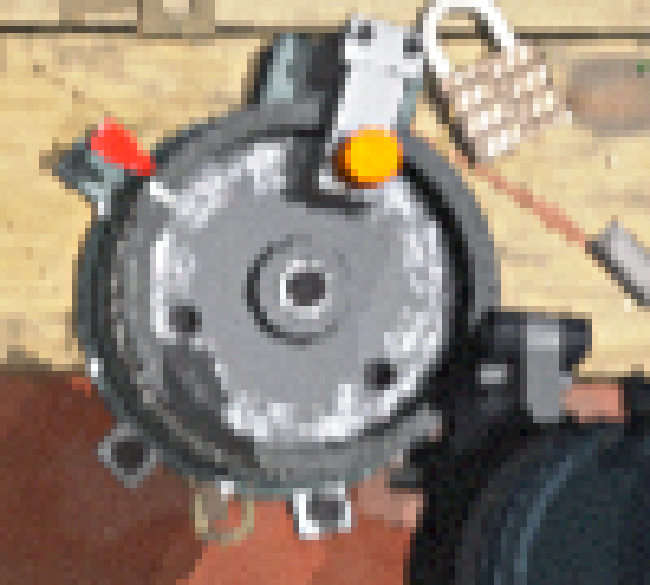

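```bash
python3 -c "
from bench import *
sign_off(); print(read_time_s())"
```

```text
the job is handed in; nothing more can be done
the job is handed in; nothing more can be done
```

The job is done and handed in at about 41 s of the 72 s allowed; as far as I could check, the pin is fully home. No verdict came back from the hand-in.

**What I did**
- **Pulley:** I pinched the rim and turned it 64° clockwise. The mark then lined up with the pointer in both views, to about 0.3° measured in the top view.
- **Pin:** I gripped its head twice at right angles to centre it, then lowered it into the bush. Side forces stayed around 3 N and I felt no vertical resistance.
- **Final fit:** I let go of the pin, gripped the rim again and eased the pulley counter-clockwise in small steps. The pin dropped at +5.5°.

**Last checks**
- **Seating:** In the side view, the centre of the pin head is at row 250.9, where a fully seated head should be at about 250.5. Before it dropped, it was at 248.3. It looks upright in both views.
- **Mark:** It is about 5.5° from the pointer, roughly 7 mm along the rim, inside the 12 mm limit.
- **Forces:** Wrist forces stayed below about 8 N in every reading. I could not measure the force between pin and pulley directly.
- **Clearance:** The gripper is open and clear of everything. I touched nothing else on the bench, but I did not re-measure where the other objects lie.

**Readings that disagreed**
- **Pin head width:** The fingers stopped at about 18 mm on the head, which is listed as 20 mm. The grip still held.
- **Bush position:** The two cameras differed by about 2 mm. I aimed at a weighted mean of the two and shifted 0.7 mm once I felt the side force.

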